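# Stow a swab in the leaning vial

## Task

Pull the stopper out of the vial in the leaning rack and leave it in the shallow steel tray. Then lift the capped swab out of the white tube rack and push it down into the vial until its collar sits fully home on the vial's rim, and let go. Do not let the swab's tip touch the worktop, and leave the two small bottles and the slide carton where they stand.

Things in the scene. Friction and masses are not known exactly. Their poses are not given: they have to be found in the camera images.
- vial_mouth (a point): Centre of the vial's open end, at rim height, 86 mm above the worktop. z is the vial's axis pointing out of the mouth: up, leaning 30 degrees from vertical towards the robot's side; y runs along the rack's row. The vial is a plain white straight tube, 18 mm outside, round bore 10 mm wide and 60 mm deep, fixed in the leaning rack.
- slant_rack: Low grey rack, leaning 30 degrees on an aluminium foot 96 x 186 mm, fixed; origin under the foot's centre, y along the row of three places, 60 mm apart. One holds the vial, which stands 28 mm clear of the rack's upper plate; the others hold fixed blood tubes with round caps 17 mm wide, tops 20 mm further up the lean than the vial's rim.
- stopper_head (a point): Centre of the head of the dark rubber stopper that starts in the vial. Head: cylinder 22 mm across, 26 mm long, to be gripped; its lower face sits on the vial's rim, 13 mm from this point. Below it a plug 8.2 mm across, 14 mm long hangs loosely in the bore. z points from plug to head, at the start along the vial's axis. About 18 g; lifts out along the axis without force.
- tray_floor (a point): Centre of the inner floor of a square shallow steel tray, 100 x 100 mm outside, walls 3 mm thick, rim 14 mm and floor 3 mm above the worktop; sides along x and y. Fixed.
- swab_handle (a point): Centre of the white swab's handle, a cylinder 22 mm across, 48 mm long. z points from tip to handle (up at the start). Below the handle: a round collar 28 mm across, 4 mm thick, then a straight rigid rod 6 mm across with a rounded head 7 mm across at the tip. The collar's underside is 28 mm below this point, the tip 74 mm. Loose, about 25 g.
- swab_collar (a point): Centre of the underside of the swab's collar, on its axis; sits on the vial's rim when the swab is home. Axes as swab_handle.
- swab_tip (a point): Lower end of the swab, on its axis, 46 mm below the collar's underside. Axes as swab_handle.
- white_rack: White tube rack, 50 x 96 x 55 mm, fixed, 2 x 4 square places in its top; origin under its centre, x across its depth, y along its length. The swab starts upright in an end place of the row nearer the robot, collar resting on the rack's top; the other end place of that row, 63 mm away, holds a fixed capped blood tube, top 90 mm above the worktop.
- dropper: Small white dropper bottle, 24 mm across, 66 mm tall, origin under its centre. A bystander.
- oil: Small brown bottle with a black cap, 31 mm across, 70 mm tall, origin under its centre. A bystander.
- carton: Small slide carton, 28 x 79 x 22 mm, origin under its centre. A bystander.
- stopper: The stopper again; this origin is the end of its plug, 27 mm below stopper_head.
- swab: The swab again; this origin is its tip.
Not all that is in view belongs to the job. Leave any purple look-alike of the swab alone.

How it is judged:
By the outcome, as a careful person would: the job done as asked, in the order asked, and still so for the second after the job is handed in, with the robot touching nothing.
It also fails if it takes over 58 s, if anything falls off the work surface, if the arm or the gripper's body presses on something with over 40 N, if the wrist force passes 120 N, or if a joint passes its speed limit or range.

## Robot

A 6-joint arm with a two-finger parallel gripper is mounted at the origin on a cart in front of the work surface, level with it; the furniture and walls round the work are solid. World frame = base frame: x ahead of the robot, y to its left, z up, the work surface at z = 0. Lengths are in m, angles in rad, forces in N, time in s.
With the tool pointing down it reaches from about 0.35 to 0.85 m from the base axis. Payload 8.1 kg.
Tool frame: the origin (TCP) lies between the finger pads; the fingertips stand 14 mm ahead of it and the grasp point (between the pads) lies 5 mm behind it (robot.tip_reach is the z of the fingertips in the tool frame, in m); z points along the fingers, y is the line along which they close (so a half turn about z gives the same grasp; the last joint's range is limited). The gripper opens to 93 mm and grips with 3 to 60 N. Pads are 15 mm wide; open, the fingers measure 128 mm over their backs; the gripper's body (75 mm by 188 mm) begins 65 mm behind the grasp point.
Start: joints at [1.217, 0.13, 1.488, -0, 1.523, -0.085], TCP at [0.159, 0.578, 0.233] pointing down, gripper open.
Joint ranges: [-2.96, 2.96], [-0.89, 2.26], [0.02, 2.5], [-1.34, 4.48], [0, 2.73], [-2.66, 2.66]. Speed limits (rad/s): [2.39, 2.39, 2.79, 3.14, 3.14, 3.14].

## Interface

Orientations are given as a rotation vector (axis times angle).
In Python, from plant import robot gives the robot as it stands. The module is installed in compiled form; this text tells all that it offers.
- The arm moves only by the shell command python3 -m handwheel 'ROWS' [FORCE]. ROWS is JSON, a list of rows, each a list of 7 numbers: the closure, from -1 (fully open) to 1 (shut), then the shift along the tool's x, y, z each as a share of 100 cm, from -1 to 1, then the turn, a rotation vector about the tool's x, y, z each as a share of 180 degrees, from -1 to 1. In form: [[grip, tx, ty, tz, rx, ry, rz], ...]. A call has 1 to 20 rows; each row is the pose to reach, as a shift and turn from the pose commanded when the call began, along the tool's axes at that moment, turning the shorter way round; what a row does not reach only later rows make up. A row lasts 1/8 s, in which the tool goes at most 62.5 mm and 10.7 degrees, less where a joint would pass 70% of its speed; a pose out of reach is approached as far as the arm can. A call with a number of a shift or a turn outside -1 to 1 is refused whole. A call with a gripper value outside its range is refused whole. The fingers move at their own pace and stop on an object; FORCE is the grip in N (left out, the last holds). Time passes only in rows, so rows that repeat a pose let the fingers close. It gives the time, the measured TCP pose, the force, the opening and the grip force at its end, in the units of the state.
- robot.read_state(): the state, without advancing time (a new reading comes with each control period).
- robot.read_camera(name): name is "scene" or "top" or "wrist"; returns a dict with "frame" (480x640x3 uint8, red, green, blue), "fx", "fy", "cx", "cy" (pixels), "rvec" (rotation vector, rad) and "tvec" (3), from world to camera coordinates, as OpenCV has them; the wrist camera has in their place "T_tool_cam" (4x4, takes a point from camera to tool coordinates, whose origin is the TCP and whose axes are the flange's). Camera axes: x right, y down, z forward; pixel columns grow to the right and rows downward; lengths in m; the calibration is good to about 2 mm. A picture is of the moment at which its call begins: read the wrist's pose just before it. There is no depth.
- robot.close_job(): hands the job in; it is judged then, once.
Trained networks look in a picture, given as the dict that the camera call returned (one of the last four; its "shot" number tells which), for a name from the list of things; names that differ only in an ending like _2 or _b are one class to them, and where a whole thing is asked for, a point or a joint stands for the part that bears it (a point fixed in the world has none). Each returns a list of dicts, best first, with "conf" (0 to 1); they miss things now and then, are a little off and sometimes report something else, mostly with a low value. They report only what shows in the picture. A call takes as long as a camera call. They do not tell look-alikes from the thing itself.
- robot.regions_of(picture, name): "mask" (480x640 bool, what is visible of it) and "rect" ([left, top, right, bottom] in pixels, round what is visible of it).
The state is a dict: "t": time; "q": joint angles; "dq": joint speeds; "joint_torque": joint torques, N m; "tool_pos": TCP position; "orientation": TCP orientation; "force": force on the tool from outside, world axes, zero at the start; "wrist_torque": the same for the moment, N m; "opening": finger opening in m; "gripper_force": force on a finger pad.
Only numpy, scipy, OpenCV 4.12 (cv2) and the standard library are available. Lean on these libraries where they do the work, as an engineer would, in place of code of your own. Each camera call takes 0.05 s, during which the arm holds its last target. There are 200 camera calls.

## Working session

There is one attempt and no reset: what is moved stays moved. The work goes in short steps, Python scripts to look and compute and a shell command to move; the robot and the scene stay as the last step left them, time stands still between calls to the robot, and variables do not carry over. Pictures are saved under pics/ and viewed, at most 10 in all, crops included, and the job is handed in when it is done.

```bash
mkdir -p pics; cat > h.py <<'E'
import numpy as np, cv2
from scipy.spatial.transform import Rotation as R
from plant import robot
def snap(n,f=None):
    s=robot.read_state(); p=robot.read_camera(n)
    if f: cv2.imwrite('pics/'+f,cv2.cvtColor(p['frame'],cv2.COLOR_RGB2BGR))
    if 'T_tool_cam' in p:
        T=np.eye(4);T[:3,:3]=R.from_rotvec(s['orientation']).as_matrix();T[:3,3]=s['tool_pos']
        C=T@np.array(p['T_tool_cam'])
    else:
        Rm=R.from_rotvec(np.ravel(p['rvec'])).as_matrix();C=np.eye(4);C[:3,:3]=Rm.T;C[:3,3]=-Rm.T@np.ravel(p['tvec'])
    p['C']=C; return p
def ray(p,u,v):
    d=p['C'][:3,:3]@np.array([(u-p['cx'])/p['fx'],(v-p['cy'])/p['fy'],1]);return p['C'][:3,3],d/np.linalg.norm(d)
def atz(p,u,v,z):
    o,d=ray(p,u,v);return o+d*(z-o[2])/d[2]
def proj(p,X):
    c=np.linalg.inv(p['C'])@np.append(X,1);return np.array([p['fx']*c[0]/c[2]+p['cx'],p['fy']*c[1]/c[2]+p['cy']])
def tri(obs):
    A=np.zeros((3,3));b=np.zeros(3)
    for p,u,v in obs:
        o,d=ray(p,u,v);M=np.eye(3)-np.outer(d,d);A+=M;b+=M@o
    return np.linalg.solve(A,b)
E
python3 - <<'E'
from h import *
names=['stopper','slant_rack','tray_floor','swab','white_rack','dropper','oil','carton']
for c in ['scene','top']:
    p=snap(c,c+'0.png'); print(c,p['C'][:3,3].round(3),p['fx'])
    for n in names:
        for r in robot.regions_of(p,n)[:3]:
            m=r['mask'];ys,xs=np.nonzero(m); print(n,round(r['conf'],2),r['rect'],xs.mean().round(1),ys.mean().round(1),atz(p,xs.mean(),ys.mean(),0.05).round(3))
E
```

```text
scene [ 0.056 -0.684  0.521] 466.72753859248604
stopper 0.62 [431.5, 293.6, 445.7, 310.8] 437.9 301.9 [ 0.578 -0.181  0.05 ]
slant_rack 0.59 [359.3, 274.3, 471.7, 365.9] 419.1 321.3 [ 0.511 -0.208  0.05 ]
slant_rack 0.35 [335.5, 215.1, 355.2, 245.4] 345.2 232.3 [0.593 0.151 0.05 ]
tray_floor 0.68 [276.0, 257.8, 336.7, 293.5] 306.5 274.2 [0.424 0.028 0.05 ]
tray_floor 0.3 [254.2, 207.4, 265.6, 222.2] 259.3 212.3 [0.469 0.369 0.05 ]
swab 0.7 [251.8, 221.3, 269.2, 258.8] 262.5 235.2 [0.421 0.238 0.05 ]
swab 0.66 [256.8, 205.1, 264.3, 221.3] 259.4 212.5 [0.469 0.368 0.05 ]
white_rack 0.97 [240.5, 214.8, 276.9, 248.6] 259.3 231.9 [0.422 0.259 0.05 ]
oil 0.66 [340.7, 216.8, 357.0, 246.4] 346.0 232.3 [0.595 0.149 0.05 ]
carton 0.83 [287.2, 305.1, 324.8, 336.9] 306.0 318.9 [ 0.352 -0.103  0.05 ]
carton 0.33 [240.9, 217.0, 277.7, 248.5] 259.7 233.0 [0.42  0.253 0.05 ]
carton 0.2 [432.5, 294.5, 444.8, 310.0] 438.3 301.8 [ 0.579 -0.181  0.05 ]
top [0.349 0.092 1.048] 540.9322731901607
stopper 0.54 [366.2, 297.1, 412.9, 316.8] 388.3 309.3 [ 0.379 -0.05   0.05 ]
stopper 0.46 [486.4, 217.7, 502.3, 233.3] 493.8 226.0 [ 0.539 -0.249  0.05 ]
slant_rack 0.77 [392.8, 196.3, 500.6, 259.0] 445.8 226.0 [ 0.537 -0.158  0.05 ]
slant_rack 0.27 [167.3, 258.5, 224.0, 287.5] 194.5 268.8 [0.447 0.308 0.05 ]
tray_floor 0.69 [282.6, 238.8, 337.6, 294.1] 310.5 265.3 [0.458 0.094 0.05 ]
swab 0.68 [202.0, 266.4, 218.7, 281.5] 207.9 272.5 [0.44  0.283 0.05 ]
swab 0.57 [239.1, 279.1, 258.3, 296.0] 247.0 287.6 [0.414 0.21  0.05 ]
white_rack 0.76 [167.0, 255.4, 225.5, 285.8] 195.1 268.6 [0.447 0.307 0.05 ]
oil 0.73 [260.5, 169.4, 275.8, 194.3] 266.0 181.9 [0.615 0.182 0.05 ]
carton 0.56 [368.4, 298.1, 411.7, 321.7] 388.0 309.5 [ 0.379 -0.05   0.05 ]
```

View pics/scene0.png

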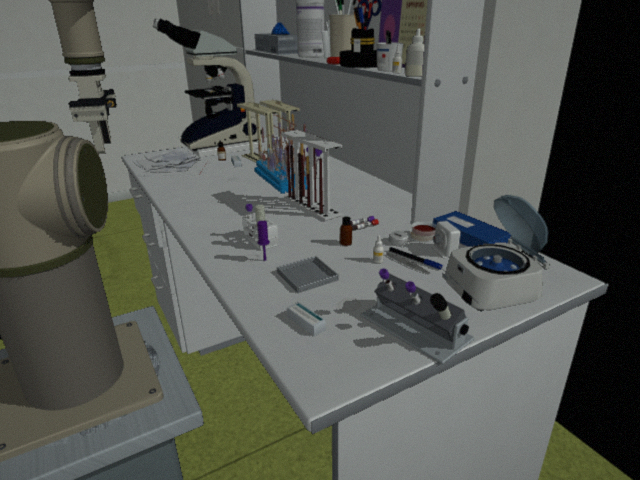

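View pics/top0.png

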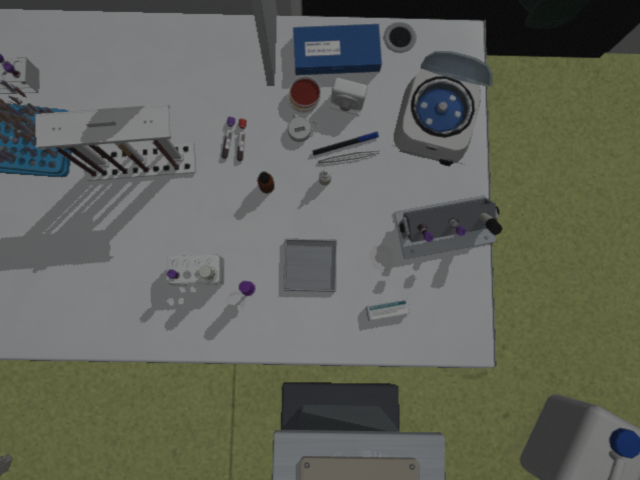

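Candidates for the swab are the white-handled one in the rack's near end place (top 207,272; scene 260,213), the purple look-alike in front of the rack (top 247,288; scene 264,235), and the purple-capped blood tube in the rack's other end (top 172,273). By the description I choose the white one. For the stopper, the dark head at top (494,225) / scene (438,301) is the right one. The purple caps at top (427,236) and (460,231) are blood tubes. I'll check in a crop and triangulate.

```bash
python3 - <<'E'
from h import *
s=snap('scene');t=snap('top')
print('stopper',tri([(s,438.2,301.7),(t,494,226)]).round(4))
print('swab',tri([(s,260,213),(t,207,272)]).round(4))
print('purple',tri([(s,264,232),(t,247,288)]).round(4))
print('caps',tri([(s,384,274),(t,427,236)]).round(3),tri([(s,411,287),(t,460,231)]).round(3))
for n in ['slant_rack','white_rack','tray_floor']:
    m=robot.regions_of(t,n)[0]['mask'].astype(np.uint8)
    print(n,cv2.minAreaRect(cv2.findNonZero(m)))
a=cv2.resize(t['frame'][230:310,150:270],(720,480),interpolation=2)
cv2.imwrite('pics/crop.png',a[:,:,::-1])
print(robot.read_state()['orientation'],robot.tip_reach)
w=robot.read_camera('wrist');print(np.array(w['T_tool_cam']).round(3),w['fx'])
E
```

```text
stopper [ 0.5283 -0.2321  0.0978]
swab [0.4362 0.2779 0.0885]
purple [0.4122 0.2072 0.0729]
caps [ 0.509 -0.113  0.095] [ 0.52  -0.172  0.096]
slant_rack ((449.5732116699219, 225.41748046875), (49.38763427734375, 103.26872253417969), 79.14358520507812)
white_rack ((195.0, 269.5), (29.0, 56.0), 90.0)
tray_floor ((310.5, 265.0), (52.0, 53.0), 90.0)
[-4.20889871e-01 -3.11326691e+00 -1.39950970e-05] 0.014
[[-0.001 -0.954 -0.301  0.084]
 [ 1.    -0.001  0.     0.001]
 [-0.001 -0.301  0.954 -0.151]
 [ 0.     0.     0.     1.   ]] 403.5562907799497
```

View pics/crop.png

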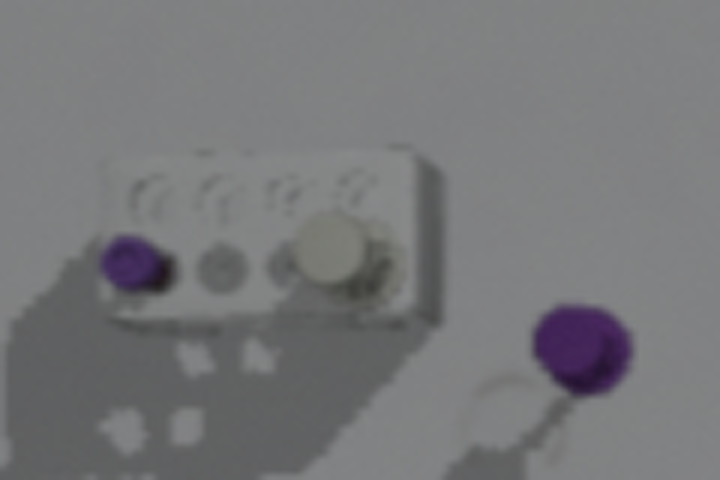

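```bash
cat >> h.py <<'E'
def ori(psi,lean):  # tool y along row yaw psi(deg), z = -axis leaning toward robot
    c,s=np.cos(np.radians(psi)),np.sin(np.radians(psi));l=np.radians(lean)
    z=np.array([c*np.sin(l),s*np.sin(l),-np.cos(l)]);y=np.array([-s,c,0]);return np.column_stack([np.cross(y,z),y,z])
def rel(pos,M):
    s=robot.read_state();A=R.from_rotvec(s['orientation'])
    d=A.inv().apply(np.array(pos)-s['tool_pos']);r=(A.inv()*R.from_matrix(M)).as_rotvec()
    print('row',d.round(4),(r/np.pi).round(4),'nrows',max(np.linalg.norm(d)/.0625,np.degrees(np.linalg.norm(r))/10.7).round(1))
E
python3 - <<'E'
from h import *
rel([.436,.278,.215],ori(0,0))
E
```

```text
row [-0.3465 -0.2162  0.0176] [-0.     -0.     -0.0856] nrows 6.5
```

```bash
python3 -m handwheel '[[-1,-0.3465,-0.2162,0.0176,0,0,-0.0856],[-1,-0.3465,-0.2162,0.0176,0,0,-0.0856],[-1,-0.3465,-0.2162,0.0176,0,0,-0.0856],[-1,-0.3465,-0.2162,0.0176,0,0,-0.0856],[-1,-0.3465,-0.2162,0.0176,0,0,-0.0856],[-1,-0.3465,-0.2162,0.0176,0,0,-0.0856],[-1,-0.3465,-0.2162,0.0176,0,0,-0.0856],[-1,-0.3465,-0.2162,0.0176,0,0,-0.0856],[-1,-0.3465,-0.2162,0.0176,0,0,-0.0856],[-1,-0.3465,-0.2162,0.0176,0,0,-0.0856]]'
python3 - <<'E'
from h import *
p=snap('wrist','w1.png')
for n in ['swab','white_rack']:
    for r in robot.regions_of(p,n)[:2]:
        m=r['mask'].astype(np.uint8);print(n,r['conf'],r['rect'],cv2.minAreaRect(cv2.findNonZero(m)))
st=[.536,-.236,.098]
# look pose above vial: head center along axis +0.115 from TCP
M=ori(9.5,30); rel(np.array([.5283,-.2321,.0978])-M[:,2]*.10,M)
E
```

```text
t: 2.45
tool_pos: [0.4353, 0.2789, 0.2151]
orientation: [0.003, -3.142, -0.0]
force: [-1.0, 0.5, 0.8]
opening: 0.0927
gripper_force: 0.0
swab 0.8 [303.0, 212.9, 339.4, 263.2] ((320.0, 238.5), (49.0, 34.0), 90.0)
swab 0.73 [203.9, 179.4, 252.7, 226.5] ((227.00003051757812, 203.00001525878906), (33.941123962402344, 52.32590103149414), 45.0)
row [-0.0427 -0.5193  0.0307] [-0.0136 -0.1663 -0.051 ] nrows 8.4
```

View pics/w1.png

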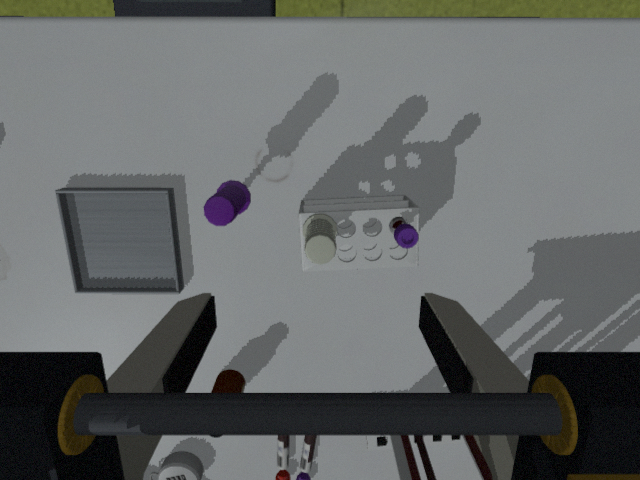

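The wrist view shows the white swab's handle top at (321,249), the rack edges nearly aligned with the world axes, the look-alike at (227,203) and the tray at (122,240). Next I go above the vial.

```bash
python3 -m handwheel '[[-1,-0.0427,-0.5193,0.0307,-0.0136,-0.1663,-0.051],[-1,-0.0427,-0.5193,0.0307,-0.0136,-0.1663,-0.051],[-1,-0.0427,-0.5193,0.0307,-0.0136,-0.1663,-0.051],[-1,-0.0427,-0.5193,0.0307,-0.0136,-0.1663,-0.051],[-1,-0.0427,-0.5193,0.0307,-0.0136,-0.1663,-0.051],[-1,-0.0427,-0.5193,0.0307,-0.0136,-0.1663,-0.051],[-1,-0.0427,-0.5193,0.0307,-0.0136,-0.1663,-0.051],[-1,-0.0427,-0.5193,0.0307,-0.0136,-0.1663,-0.051],[-1,-0.0427,-0.5193,0.0307,-0.0136,-0.1663,-0.051],[-1,-0.0427,-0.5193,0.0307,-0.0136,-0.1663,-0.051],[-1,-0.0427,-0.5193,0.0307,-0.0136,-0.1663,-0.051],[-1,-0.0427,-0.5193,0.0307,-0.0136,-0.1663,-0.051]]'
python3 - <<'E'
from h import *
p=snap('wrist','w2.png')
for n in ['stopper','slant_rack']:
    for r in robot.regions_of(p,n)[:2]:
        m=r['mask'].astype(np.uint8);print(n,r['conf'],r['rect'],cv2.minAreaRect(cv2.findNonZero(m)))
print(proj(p,[.5283,-.2321,.0978]))
E
```

```text
t: 4.1
tool_pos: [0.4877, -0.2279, 0.1907]
orientation: [-0.192, 2.63, 0.043]
force: [0.2, -0.4, 0.2]
opening: 0.0926
gripper_force: 0.0
stopper 0.79 [285.4, 219.8, 319.7, 252.8] ((303.5, 236.5), (35.0, 35.0), 90.0)
slant_rack 0.85 [266.1, 122.1, 505.4, 256.8] ((385.812255859375, 189.55657958984375), (125.61956787109375, 244.43731689453125), 87.27368927001953)
[301.7656219 236.1611759]
```

View pics/w2.png

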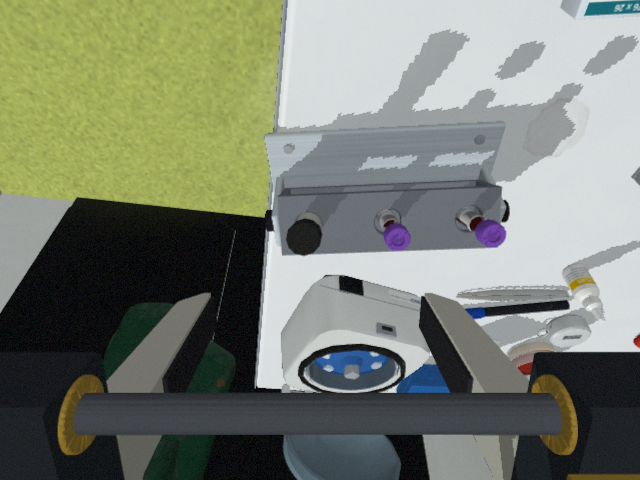

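The dark stopper head is at (303,236), and the two purple caps to its right are at (396,236) and (489,233). The rack's edges slope about 2.7° in the image. I'll solve for the yaw and the grasp.

```bash
python3 - <<'E'
from h import *
p=snap('wrist')
for (a,b,z) in [((267,134),(504,122.5),.006),((283,254),(502,243),.07)]:
    d=atz(p,*b,z)-atz(p,*a,z);print(d, np.degrees(np.arctan2(-d[0],d[1])))
g=cv2.cvtColor(p['frame'],cv2.COLOR_RGB2GRAY)
e=cv2.Canny(g,50,120)
for l in cv2.HoughLinesP(e[115:260,260:515],1,np.pi/720,60,minLineLength=120,maxLineGap=10)[:,0]:
    a=l[:2]+[260,115];b=l[2:]+[260,115];d=atz(p,*b,.01)-atz(p,*a,.01);print(a,b,np.degrees(np.arctan2(-d[0],d[1])).round(2))
r=robot.regions_of(p,'stopper')[0];ys,xs=np.nonzero(r['mask'])
H=atz(p,(xs.min()+xs.max()+1)/2,(ys.min()+ys.max()+1)/2,.0973);print('H',H)
for psi in (11,12): 
    M=ori(psi,30);print(psi);rel(H-M[:,2]*.003+M[:,2]*.005,M)
E
```

```text
[-0.03580702  0.17623623  0.        ] 11.484813160021275
[-0.03705195  0.1636766   0.        ] 12.755232708066922
[282 254] [496 247] 11.28
[268 196] [428 190] 11.18
[266 132] [392 126] 11.41
[294 193] [477 185] 11.62
[323 134] [506 125] 11.55
[373 126] [504 120] 11.29
H [ 0.52887454 -0.23079117  0.0973    ]
11
row [ 0.01   -0.0074  0.1035] [-0.0091 -0.006  -0.0127] nrows 1.7
12
row [ 0.01   -0.0074  0.1035] [-0.0118 -0.006  -0.0175] nrows 1.7
```

```bash
python3 - <<'E'
from h import *
H=np.array([.5289,-.2308,.0973]);M=ori(11.4,30)
rel(H-M[:,2]*.05,M);rel(H-M[:,2]*.002,M)
E
```

```text
row [ 0.0109 -0.0091  0.0516] [-0.0101 -0.006  -0.0146] nrows 0.9
row [ 0.01   -0.0075  0.0995] [-0.0101 -0.006  -0.0146] nrows 1.6
```

```bash
python3 -m handwheel '[[0.1,0.011,-0.009,0.03,-0.0101,-0.006,-0.0146],[0.1,0.011,-0.009,0.05,-0.0101,-0.006,-0.0146],[0.1,0.011,-0.009,0.05,-0.0101,-0.006,-0.0146],[0.1,0.01,-0.0075,0.07,-0.0101,-0.006,-0.0146],[0.1,0.01,-0.0075,0.09,-0.0101,-0.006,-0.0146],[0.1,0.01,-0.0075,0.0995,-0.0101,-0.006,-0.0146],[0.1,0.01,-0.0075,0.0995,-0.0101,-0.006,-0.0146],[0.1,0.01,-0.0075,0.0995,-0.0101,-0.006,-0.0146]]' 8
python3 -c "
from h import *
H=np.array([.5289,-.2308,.0973]);M=ori(11.4,30)
rel(H-M[:,2]*.002,M)"
```

```text
t: 5.35
tool_pos: [0.5396, -0.2154, 0.1099]
orientation: [-0.222, 2.643, 0.044]
force: [0.0, -0.3, 0.7]
opening: 0.0414
gripper_force: 0.0
row [ 0.0176 -0.0134  0.0031] [-0.0075 -0.0106 -0.008 ] nrows 0.4
```

```bash
python3 -c "
from h import *
for i in range(3):
    s=robot.read_state();print(s['t'],np.round(s['tool_pos'],4),np.round(s['dq'],3),np.round(s['q'],3)); p=snap('wrist','w3.png')
H=np.array([.5289,-.2308,.0973]);M=ori(11.4,30)
print(proj(p,H)); r=robot.regions_of(p,'stopper')
print([(x['conf'],x['rect']) for x in r])
rel(H-M[:,2]*.002,M)"
```

```text
5.35 [ 0.5396 -0.2154  0.1099] [-0.002 -0.004 -0.002  0.002 -0.003 -0.001] [-0.693 -0.157  2.087  0.457  0.923 -2.657]
5.4 [ 0.5396 -0.2154  0.1099] [-0.001 -0.     0.001 -0.    -0.005  0.   ] [-0.693 -0.157  2.087  0.457  0.923 -2.657]
5.45 [ 0.5396 -0.2154  0.1099] [-0.001  0.003  0.004 -0.001 -0.001  0.002] [-0.693 -0.157  2.087  0.457  0.923 -2.657]
[284.39859497 283.87152551]
[(0.59, [258.4, 255.0, 313.1, 317.0])]
row [ 0.0174 -0.0135  0.0028] [-0.0075 -0.0107 -0.008 ] nrows 0.4
```

View pics/w3.png

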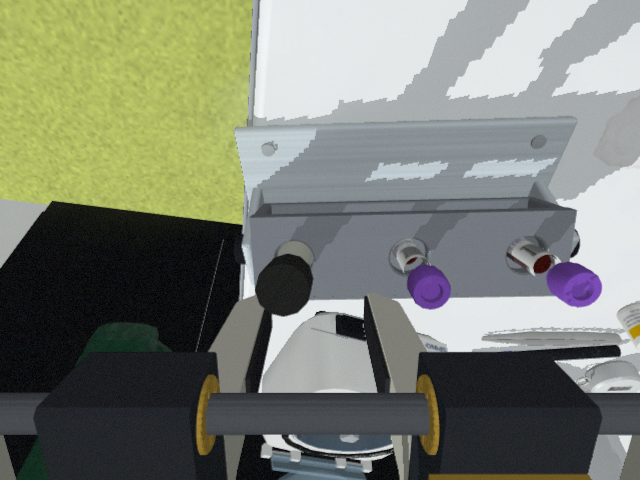

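The image shows why it fell short: joint 6 hit its limit (-2.66), leaving the fingers 15 mm to the right of the stopper at (285,284). I'll back off and use the half-turned grasp.

```bash
python3 -m handwheel '[[0.1,0,0,-0.05,0,0,0],[0.1,0,0,-0.1,0,0,0.1],[0.1,0,0,-0.1,0,0,0.3],[0.1,0,0,-0.1,0,0,0.3],[0.1,0,0,-0.1,0,0,0.3],[0.1,0,0,-0.1,0,0,0.6],[0.1,0,0,-0.1,0,0,0.6],[0.1,0,0,-0.1,0,0,0.6],[0.1,0,0,-0.1,0,0,0.6],[0.1,0,0,-0.1,0,0,0.6],[0.1,0,0,-0.1,0,0,0.9],[0.1,0,0,-0.1,0,0,0.9],[0.1,0,0,-0.1,0,0,0.9],[0.1,0,0,-0.1,0,0,0.9],[0.1,0,0,-0.1,0,0,0.9],[0.1,0,0,-0.1,0,0,0.9],[0.1,0,0,-0.1,0,0,0.9]]'
cat >> h.py <<'E'
def orif(psi,lean):
    M=ori(psi,lean);return np.column_stack([-M[:,0],-M[:,1],M[:,2]])
E
python3 -c "
from h import *
print(robot.read_state()['q'])
H=np.array([.5289,-.2308,.0973]);M=orif(11.4,30)
rel(H-M[:,2]*.09,M);rel(H-M[:,2]*.002,M)"
```

```text
t: 7.68
tool_pos: [0.4929, -0.2221, 0.1974]
orientation: [2.919, 0.718, 0.748]
force: [0.6, 0.4, -0.1]
opening: 0.0422
gripper_force: 0.0
[-0.7790756  -0.36958034  2.09138082  0.4264264   1.1474221   0.18587554]
row [-0.024   0.0089  0.0146] [0.0056 0.0119 0.0921] nrows 1.6
row [-0.0205  0.0078  0.1025] [0.0056 0.0119 0.0921] nrows 1.7
```

```bash
python3 -m handwheel '[[0.1,-0.024,0.009,0.015,0.0056,0.0119,0.0921],[0.1,-0.024,0.009,0.015,0.0056,0.0119,0.0921],[0.1,-0.024,0.009,0.015,0.0056,0.0119,0.0921],[0.1,-0.024,0.009,0.015,0.0056,0.0119,0.0921]]'
python3 -c "
from h import *
H=np.array([.5289,-.2308,.0973]);M=orif(11.4,30)
p=snap('wrist'); print(proj(p,H)); r=robot.regions_of(p,'stopper')
print([(x['conf'],x['rect'],np.argwhere(x['mask'])[:,::-1].mean(0)) for x in r])
rel(H-M[:,2]*.002,M)"
```

```text
t: 8.18
tool_pos: [0.4853, -0.2398, 0.1751]
orientation: [-2.972, -0.302, -0.797]
force: [0.1, 0.3, -0.0]
opening: 0.0417
gripper_force: 0.0
[317.81337932 257.55474189]
[(0.55, [298.6, 236.1, 334.3, 282.9], array([316.21413864, 259.04941661]))]
row [-0.0005 -0.0001  0.0877] [ 0.0001 -0.0001  0.0009] nrows 1.4
```

```bash
python3 -m handwheel '[[0.1,-0.0005,0,0.03,0,0,0],[0.1,-0.0005,0,0.06,0,0,0],[0.1,-0.0005,0,0.08,0,0,0],[0.1,-0.0005,0,0.088,0,0,0],[0.1,-0.0005,0,0.088,0,0,0],[1,-0.0005,0,0.088,0,0,0],[1,-0.0005,0,0.088,0,0,0],[1,-0.0005,0,0.088,0,0,0],[1,-0.0005,0,0.088,0,0,0],[1,-0.0005,0,0.088,0,0,0]]' 8
```

```text
t: 9.52
tool_pos: [0.528, -0.2313, 0.0985]
orientation: [-2.971, -0.296, -0.797]
force: [0.6, -0.9, 0.5]
opening: 0.0207
gripper_force: 8.0
```

```bash
python3 -m handwheel '[[1,0,0,-0.02,0,0,0],[1,0,0,-0.04,0,0,0],[1,0,0,-0.07,0,0,0],[1,0,0,-0.1,0,0,0],[1,0,0,-0.1,0,0,0],[1,0,0,-0.1,0,0,0]]'
python3 -c "
from h import *
t=snap('top');r=robot.regions_of(t,'tray_floor')[0];x=r['rect'];c=atz(t,(x[0]+x[2])/2,(x[1]+x[3])/2,.01);print(c)
rel([c[0],c[1],.12],orif(0,0));rel([c[0],c[1],.034],orif(0,0))"
```

```text
t: 10.28
tool_pos: [0.4787, -0.2407, 0.1837]
orientation: [-2.97, -0.295, -0.795]
force: [0.5, 0.9, -0.0]
opening: 0.0204
gripper_force: 8.0
[0.46442103 0.08906351 0.01      ]
row [ 0.0125 -0.3254  0.081 ] [-0.0174 -0.1656  0.0617] nrows 5.4
row [-0.0304 -0.3252  0.1555] [-0.0174 -0.1656  0.0617] nrows 5.8
```

```bash
python3 -m handwheel '[[1,0.0125,-0.3254,0.081,-0.0174,-0.1656,0.0617],[1,0.0125,-0.3254,0.081,-0.0174,-0.1656,0.0617],[1,0.0125,-0.3254,0.081,-0.0174,-0.1656,0.0617],[1,0.0125,-0.3254,0.081,-0.0174,-0.1656,0.0617],[1,0.0125,-0.3254,0.081,-0.0174,-0.1656,0.0617],[1,0.0125,-0.3254,0.081,-0.0174,-0.1656,0.0617],[1,0.0125,-0.3254,0.081,-0.0174,-0.1656,0.0617],[1,0.0125,-0.3254,0.081,-0.0174,-0.1656,0.0617],[1,-0.009,-0.3253,0.118,-0.0174,-0.1656,0.0617],[1,-0.0304,-0.3252,0.1555,-0.0174,-0.1656,0.0617],[1,-0.0304,-0.3252,0.1555,-0.0174,-0.1656,0.0617],[1,-0.0304,-0.3252,0.1555,-0.0174,-0.1656,0.0617],[1,-0.0304,-0.3252,0.1555,-0.0174,-0.1656,0.0617]]'
python3 -m handwheel '[[0.3,0,0,0,0,0,0],[0.3,0,0,0,0,0,0],[0.3,0,0,0,0,0,0],[0.3,0,0,0,0,0,0],[0.1,0,0,-0.05,0,0,0],[0.1,0,0,-0.1,0,0,0],[0,0,0,-0.15,0,0,0],[0,0,0,-0.18,0,0,0],[0,0,0,-0.18,0,0,0]]'
python3 - <<'E'
from h import *
p=snap('wrist','w4.png')
for c in ('scene','top'):
    q=snap(c)
    for r in robot.regions_of(q,'stopper')[:2]: print(c,r['conf'],r['rect'],atz(q,(r['rect'][0]+r['rect'][2])/2,(r['rect'][1]+r['rect'][3])/2,.012))
    if c=='top': cv2.imwrite('pics/t4.png',cv2.resize(q['frame'][200:340,150:350],(800,560))[:,:,::-1])
E
```

```text
t: 12.0
tool_pos: [0.4667, 0.0877, 0.0372]
orientation: [3.14, -0.002, 0.008]
force: [-0.6, 0.4, -0.8]
opening: 0.0207
gripper_force: 8.0
t: 13.12
tool_pos: [0.4665, 0.0886, 0.2181]
orientation: [3.14, -0.001, 0.011]
force: [-0.2, 0.6, -0.7]
opening: 0.0463
gripper_force: 0.0
scene 0.6 [292.3, 270.5, 307.9, 279.9] [0.43968015 0.0883938  0.012     ]
scene 0.48 [374.7, 237.6, 384.7, 260.5] [0.65624888 0.09741117 0.012     ]
top 0.68 [310.2, 264.5, 320.3, 282.3] [0.44614955 0.08495383 0.012     ]
top 0.35 [197.5, 266.1, 220.1, 280.4] [0.44226899 0.28857773 0.012     ]
```

View pics/w4.png

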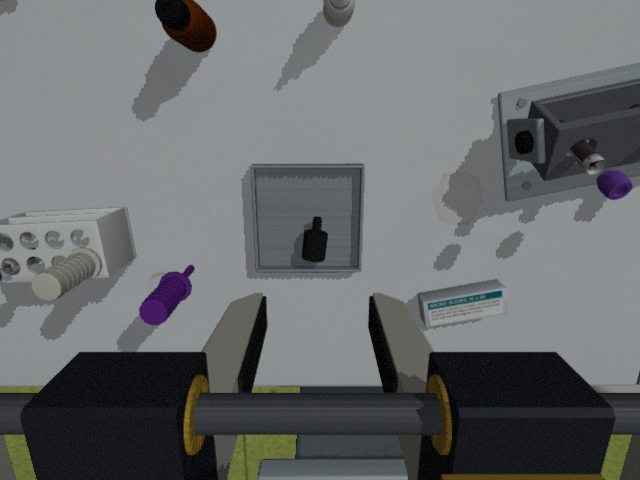

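The stopper lies inside the tray at (315,240). Now the swab: white handle at (55,283), look-alike at (167,297).

```bash
python3 -c "
from h import *
s=snap('scene');t=snap('top')
for n,q in (('s',s),('t',t)): print([(r['conf'],r['rect']) for r in robot.regions_of(q,'swab_handle')[:3]])
rel([.436,.278,.215],orif(0,0))"
```

```text
[(0.82, [256.1, 223.6, 268.3, 259.8]), (0.46, [255.4, 203.2, 267.0, 228.0]), (0.21, [337.5, 216.0, 353.4, 247.4])]
[(0.57, [240.2, 281.9, 242.7, 293.7]), (0.52, [201.6, 266.3, 215.6, 282.3])]
row [-0.0283 -0.1896 -0.0012] [ 0.0006 -0.     -0.0002] nrows 3.1
```

```bash
python3 -m handwheel '[[0.1,-0.028,-0.19,0,0,0,0],[0.1,-0.028,-0.19,0,0,0,0],[0.1,-0.028,-0.19,0,0,0,0],[0.1,-0.028,-0.19,0,0,0,0],[0.1,-0.028,-0.19,0,0,0,0],[0.1,-0.028,-0.19,0,0,0,0],[0.1,-0.028,-0.19,0,0,0,0]]'
python3 - <<'E'
from h import *
p=snap('wrist');q=snap('wrist')
print(robot.read_state()['q'].round(2) if hasattr(robot.read_state()['q'],'round') else robot.read_state()['q'])
for n in ['swab','swab_handle','white_rack']:
  for r in robot.regions_of(q,n)[:3]: print(n,r['conf'],r['rect'],r['mask'].sum())
print(proj(q,[.436,.278,.107]),proj(q,[.436,.278,.059]))
cv2.imwrite('pics/w5.png',cv2.resize(q['frame'][130:350,200:480],(784,616))[:600,:,::-1])
E
```

```text
t: 14.45
tool_pos: [0.4373, 0.2772, 0.2147]
orientation: [3.14, -0.004, 0.003]
force: [-0.2, -0.6, 1.1]
opening: 0.0418
gripper_force: 0.0
[ 0.47 -0.08  1.74 -0.    1.49  2.04]
swab 0.95 [379.2, 236.6, 424.1, 291.1] 1555
swab 0.92 [297.4, 212.5, 332.1, 262.6] 1432
swab_handle 0.74 [294.2, 213.0, 332.7, 263.3] 1407
white_rack 0.81 [208.6, 171.5, 333.8, 249.5] 6740
[317.08894017 250.50035671] [317.04826222 231.35532625]
```

View pics/w5.png

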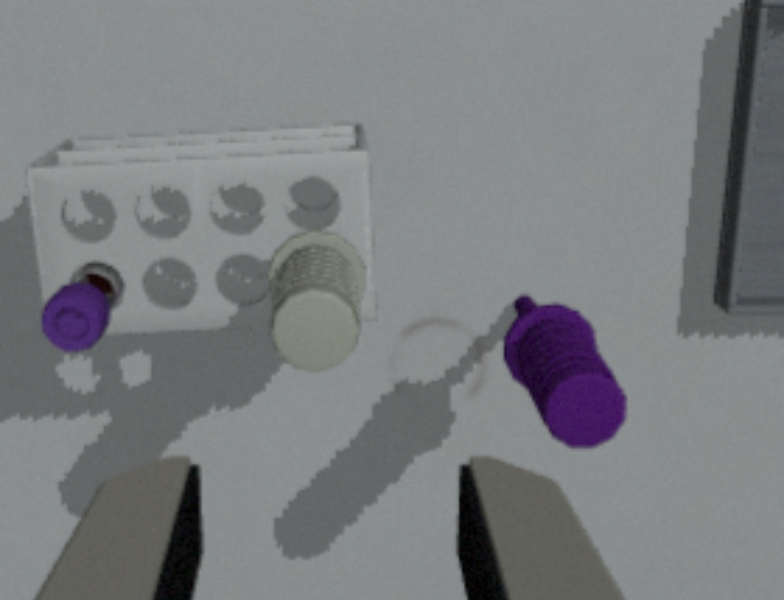

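The white swab's handle top is at crop (316,328), its collar at (318,276) and the look-alike at (570,375). The collar rests on the rack's top.

```bash
python3 - <<'E'
from h import *
q=snap('wrist')
a=atz(q,312.9,247.1,.107);b=atz(q,313.5,228.6,.058);print(a,b)
r=robot.regions_of(q,'swab_handle')[0]['rect'];c=(a+b)/2
rel([c[0],c[1],.081],orif(0,0))
E
```

```text
[0.4381675  0.28150474 0.107     ] [0.4377334  0.28148964 0.058     ]
row [ 0.0008 -0.0035  0.1337] [ 0.0006 -0.0005 -0.0003] nrows 2.1
```

```bash
python3 -m handwheel '[[0.1,0.001,-0.0035,0.04,0,0,0],[0.1,0.001,-0.0035,0.08,0,0,0],[0.1,0.001,-0.0035,0.115,0,0,0],[0.1,0.001,-0.0035,0.134,0,0,0],[0.1,0.001,-0.0035,0.134,0,0,0],[0.1,0.001,-0.0035,0.134,0,0,0],[1,0.001,-0.0035,0.134,0,0,0],[1,0.001,-0.0035,0.134,0,0,0],[1,0.001,-0.0035,0.134,0,0,0],[1,0.001,-0.0035,0.134,0,0,0],[1,0.001,-0.0035,0.134,0,0,0]]' 20
```

```text
t: 16.18
tool_pos: [0.4385, 0.2819, 0.0815]
orientation: [3.14, -0.001, 0.004]
force: [-0.7, -0.6, 5.8]
opening: 0.0215
gripper_force: 20.0
```

```bash
python3 -m handwheel '[[1,0,0,-0.02,0,0,0],[1,0,0,-0.06,0,0,0],[1,0,0,-0.11,0,0,0],[1,0,0,-0.15,0,0,0],[1,0,0,-0.15,0,0,0],[1,0,0,-0.15,0,0,0]]'
python3 -c "
from h import *
H=np.array([.5289,-.2308,.0973]);M=orif(11.4,30);m=H+M[:,2]*.013;print(m)
rel(m-M[:,2]*(.0725+.05),M)"
```

```text
t: 16.92
tool_pos: [0.4374, 0.2818, 0.2298]
orientation: [3.139, -0.001, 0.001]
force: [-0.5, -0.3, -0.8]
opening: 0.0216
gripper_force: 20.0
[ 0.53527176 -0.22951523  0.08604167]
row [0.0381 0.5233 0.0389] [ 0.0174  0.166  -0.0618] nrows 8.4
```

```bash
python3 -m handwheel '[[1,0.0381,0.5233,0.0389,0.0174,0.166,-0.0618],[1,0.0381,0.5233,0.0389,0.0174,0.166,-0.0618],[1,0.0381,0.5233,0.0389,0.0174,0.166,-0.0618],[1,0.0381,0.5233,0.0389,0.0174,0.166,-0.0618],[1,0.0381,0.5233,0.0389,0.0174,0.166,-0.0618],[1,0.0381,0.5233,0.0389,0.0174,0.166,-0.0618],[1,0.0381,0.5233,0.0389,0.0174,0.166,-0.0618],[1,0.0381,0.5233,0.0389,0.0174,0.166,-0.0618],[1,0.0381,0.5233,0.0389,0.0174,0.166,-0.0618],[1,0.0381,0.5233,0.0389,0.0174,0.166,-0.0618],[1,0.0381,0.5233,0.0389,0.0174,0.166,-0.0618],[1,0.0381,0.5233,0.0389,0.0174,0.166,-0.0618],[1,0.0381,0.5233,0.0389,0.0174,0.166,-0.0618],[1,0.0381,0.5233,0.0389,0.0174,0.166,-0.0618],[1,0.0381,0.5233,0.0389,0.0174,0.166,-0.0618],[1,0.0381,0.5233,0.0389,0.0174,0.166,-0.0618]]'
python3 - <<'E'
from h import *
H=np.array([.5289,-.2308,.0973]);M=orif(11.4,30);m=H+M[:,2]*.013
q=snap('wrist');s=robot.read_state();Mt=R.from_rotvec(s['orientation']).as_matrix();T=np.array(s['tool_pos'])
print('mouth',proj(q,m),'tip',proj(q,T+Mt[:,2]*.0725),'collar',proj(q,T+Mt[:,2]*.0265))
rel(m-M[:,2]*(.0725+.01),M)
cv2.imwrite('pics/w6.png',cv2.resize(q['frame'][180:380,220:420],(600,600))[:,:,::-1])
E
```

```text
t: 18.92
tool_pos: [0.4757, -0.2413, 0.193]
orientation: [-2.97, -0.297, -0.798]
force: [-0.8, 0.1, 0.1]
opening: 0.0217
gripper_force: 20.0
mouth [318.428345   242.98271586] tip [318.30128741 266.84853737] collar [318.49615477 300.67153559]
row [-0.0009  0.0002  0.0404] [-0.0001 -0.0004 -0.    ] nrows 0.6
```

View pics/w6.png

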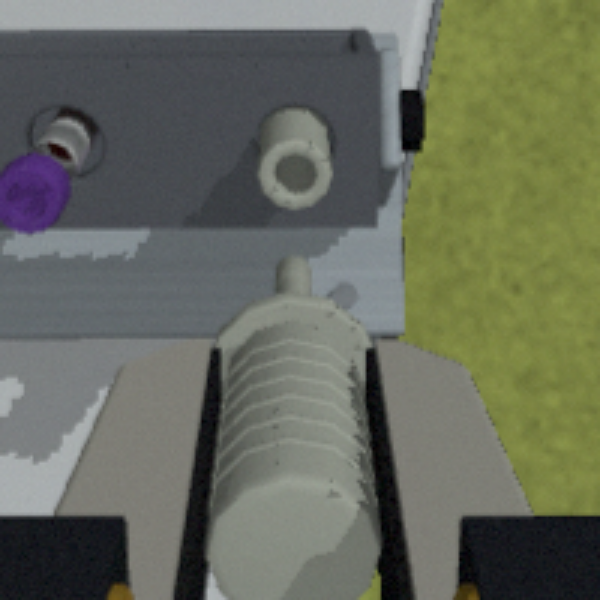

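The mouth is at crop (295,172), full image (318,237), which is about 5 px above prediction. The rod tip is near full (317.5,266). I'll fit the rim numerically.

```bash
cat > m.py <<'E'
from h import *
H=np.array([.5289,-.2308,.0973]);M=orif(11.4,30);m=H+M[:,2]*.013
q=snap('wrist');g=cv2.cvtColor(q['frame'],cv2.COLOR_RGB2GRAY)
s=robot.read_state();Mt=R.from_rotvec(s['orientation']).as_matrix();T=np.array(s['tool_pos'])
def ring(c,r,n=36): return np.array([proj(q,c+r*(np.cos(t)*M[:,0]+np.sin(t)*M[:,1])) for t in np.linspace(0,2*np.pi,n,endpoint=False)])
E
python3 - <<'E'
from m import *
np.set_printoptions(linewidth=250)
print(g[220:256,302:336])
for r in (.005,.009): a=ring(m,r);print(a.min(0),a.max(0))
E
```

```text
[[73 75 72 ... 73 78 75]
 [74 76 75 ... 74 76 75]
 [74 71 75 ... 75 73 76]
 ...
 [65 60 61 ... 76 75 75]
 [62 62 61 ... 74 74 74]
 [70 76 73 ... 81 77 81]]
[311.37534004 236.14365229] [325.42745587 249.55931982]
[305.75475367 230.69794284] [331.04856218 254.84762825]
```

```bash
cat >> m.py <<'E'
def fit(rng=9,zshift=0):
    best=[]
    gf=g.astype(np.float32)
    val=lambda c,r:cv2.remap(gf,ring(c,r).astype(np.float32)[None],None,cv2.INTER_LINEAR)[0].mean()
    for dx in np.arange(-rng,rng+.1,.5):
        for dy in np.arange(-4,4.1,.5):
            c=m+(dx*M[:,0]+dy*M[:,1])/1000+M[:,2]*zshift
            best.append((val(c,.0062)+val(c,.0076)-val(c,.0035)-val(c,.0043),dx,dy))
    return sorted(best)[::-1][:5]
E
python3 - <<'E'
from m import *
np.set_printoptions(linewidth=250,threshold=10**6)
for b in fit(): print(np.round(b,2))
print(g[220:256,302:336])
E
```

```text
[110.75   4.5    0.  ]
[105.53   4.     0.  ]
[103.66   4.5   -0.5 ]
[103.33   5.     0.  ]
[101.99   4.5    0.5 ]
[[ 76  76  74  74  69  64  74  76  85  97 102 109 117 117 123 131 133 137 138 138 136 137 140 130  96  90  63  62  75  74  76  73  73  77]
 [ 75  76  75  72  64  65  77  84  88 101 103 109 112 115 124 129 132 135 137 137 137 139 142 137 136 124  71  57  65  76  73  75  75  76]
 [ 71  75  74  76  66  69  75  83  88 100 106 113 114 123 126 128 132 134 135 140 138 141 141 139 131 128  95  57  57  71  77  75  74  76]
 [ 71  75  72  68  67  72  75  81  92 102 109 110 118 120 125 130 132 133 135 137 138 141 143 138 134 133 121  60  54  69  77  72  76  76]
 [ 76  72  71  70  66  72  75  86  92 100 108 114 119 122 123 131 134 135 138 136 138 138 139 138 135 132 118  65  57  63  74  73  71  71]
 [ 74  76  68  66  62  71  79  88  97 101 110 110 114 120 128 131 137 133 132 136 139 138 139 138 133 131 121  66  58  60  72  72  74  74]
 [ 73  70  54  64  65  73  77  84  97 103 110 113 120 129 134 142 149 142 142 141 139 131 142 137 136 131 125  75  53  57  71  76  75  75]
 [ 67  61  5
[... 3319 characters left out ...]
 77]
 [ 63  65  62  62  63  62  62  64  64  72  74  73  72  75  74  77  77  76  77  74  76  75  76  76  75  74  76  75  76  72  78  78  72  73]
 [ 65  63  65  60  60  66  62  62  69  74  76  75  73  75  73  77  73  76  75  75  73  75  72  74  74  77  74  74  76  75  74  76  74  76]
 [ 64  66  65  64  59  63  58  66  73  73  74  73  77  75  78  76  74  77  71  73  71  72  72  72  76  74  75  72  76  75  76  77  75  76]
 [ 66  62  63  60  62  63  62  69  76  74  75  76  76  73  75  73  75  73  76  75  78  74  78  76  74  73  75  72  74  75  74  75  72  76]
 [ 74  74  72  74  72  73  75  81  84  81  82  80  84  79  78  79  82  80  82  83  83  80  79  81  84  81  81  80  79  84  82  82  81  88]]
```

```bash
python3 -c "
from m import *
c=np.array([.520,-.172,.096]);print('cap pred',proj(q,c),'obs ~231,243');
a=np.vstack([ring(T+Mt[:,2]*(.0725-.0035),.0035)]);print('tip ball',a.min(0),a.max(0))
np.set_printoptions(linewidth=250,threshold=10**6);print(g[256:284:2,304:334:2])"
python3 -m handwheel '[[1,0,0,0.015,0,0,0],[1,0,0,0.03,0,0,0],[1,0,0,0.03,0,0,0],[1,0,0,0.03,0,0,0]]'
python3 -c "
from m import *
print(fit()[:2],proj(q,m),'tip',proj(q,T+Mt[:,2]*.0725)); print(T,(Mt.T@(m-T)).round(4))
for c in ('scene','top'):
    p=snap(c);print(c,'mouth',proj(p,m),'tip',proj(p,T+Mt[:,2]*.0725))
    u,v=proj(p,m).astype(int); a=p['frame'][max(v-30,0):v+30,u-40:u+40]; cv2.imwrite('pics/%s7.png'%c,cv2.resize(a,(400,300),interpolation=2)[:,:,::-1])
a=cv2.resize(q['frame'][190:340,220:420],(400,300),interpolation=2)[:,:,::-1]
import numpy as np
cv2.imwrite('pics/all7.png',np.vstack([np.hstack([cv2.imread('pics/scene7.png'),cv2.imread('pics/top7.png')]),np.hstack([a,a*0])]))
"
```

```text
cap pred [231.6304547 244.7273487] obs ~231,243
tip ball [312.27281653 263.25058975] [324.26839267 274.4698298 ]
[[ 98  95 100 100 102  99  99  96  99  99 103 105 104 100 105]
 [106 103 103 105 106 101 103 104 102 103 105 104 104 103 110]
 [102 101 100 103  97 103 102  99 100 103 101  99 100 102 106]
 [102 101 101 102 100 107 102 100 104 101 103 104 105 141 138]
 [100 101 100 101  98 101 103 103 104 103 101 113 118 140 137]
 [ 99 100  98 100 101  91 107 124 131 113 139 133 140 140 139]
 [101 102  97  99  87  92 113 131 136 133 138 141 139 139 140]
 [100 102 104 105  79  95 119 133 142 128 146 144 145 145 144]
 [ 98 102 102 103  77  96 118 133 142 135 142 141 143 141 141]
 [100 102 102 101  77  91 111 131 139 134 141 140 141 139 115]
 [101 102 104 103  73  93 114 130 143 134 142 140 139 132 110]
 [101 103  99 104 113 125 132 129 133 127 134 136 131 106 117]
 [ 95 111 118 125 136 145 148 151 146 142 146 141 138 146 120]
 [120 131 142 145 138 126 138 139 141 141 144 145 156 154 107]]
t: 19.62
tool_pos: [0.4904, -0.2382, 0.1664]
orientation: [-2.97, -0.296, -0.797]
force: [-0.3, 0.5, -0.4]
opening: 0.0219
gripper_force: 20.0
[(np.float32(113.32385), np.float64(4.5), np.float64(0.0)), (np.float32(108.92693), np.float64(4.5), np.float64(-0.5))] [318.99899917 256.6136125 ] tip [318.83661708 266.52707954]
[ 0.49045392 -0.23844263  0.16689931] [-0.001   0.0002  0.0929]
scene mouth [440.81403351 305.41828163] tip [438.36547639 298.22658347]
top mouth [489.64634091 224.21656081] tip [494.08626049 227.47017128]
```

View pics/all7.png

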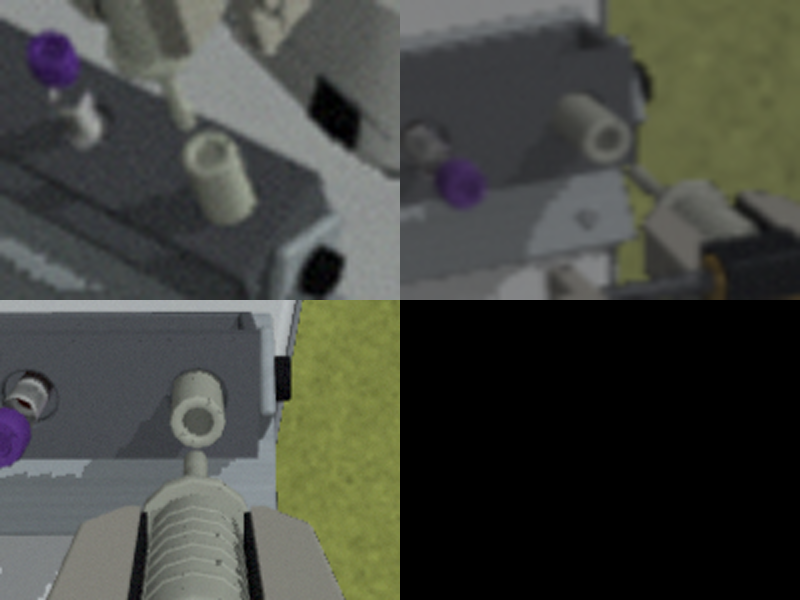

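All three cameras agree: the mouth sits about 4.5 mm further along tool +x than the stopper suggested. Wrist crop: mouth (197,419), tip (195,460). I'll correct, close in and re-measure.

```bash
python3 -m handwheel '[[1,0.0045,0.0006,0.004,0,0,0],[1,0.0045,0.0006,0.01,0,0,0],[1,0.0045,0.0006,0.012,0,0,0],[1,0.0045,0.0006,0.012,0,0,0]]'
python3 -c "
from m import *
np.set_printoptions(linewidth=250,threshold=10**6)
m=m+.0045*M[:,0]
print('mouth',proj(q,m),'tip',proj(q,T+Mt[:,2]*.0725),(Mt.T@(m-T)).round(4))
for r in (.005,.009):
  a=ring(m,r);print(a.min(0),a.max(0))
a=ring(T+Mt[:,2]*(.0725-.0035),.0035);print('ball',a.min(0),a.max(0))
print(g[244:284,302:336])"
```

```text
t: 20.27
tool_pos: [0.5001, -0.2368, 0.1582]
orientation: [-2.97, -0.296, -0.797]
force: [-0.7, -0.2, -0.3]
opening: 0.0217
gripper_force: 20.0
mouth [318.03725223 262.94833292] tip [318.55501598 266.63823042] [-0.0007 -0.0003  0.0807]
[309.85529266 255.2135726 ] [326.21980848 270.58914742]
[303.31015457 248.95695327] [332.76628313 276.63530266]
ball [312.56470372 263.13042255] [324.57238284 274.36002651]
[[ 73  70  68  70  76  82  88  97 105 109 113 120 120 125 132 134 138 138 137 141 141 144 140 143 141 139 136 125  66  57  64  75  77  77]
 [ 73  69  63  72  76  84  92  98 105 106 114 116 120 127 131 134 135 139 140 142 143 141 144 144 137 138 136 123  67  59  59  77  78  76]
 [ 76  69  68  70  78  81  91  98 106 113 112 117 122 125 129 134 136 137 140 140 141 142 142 143 141 139 137 123  67  60  55  62  78  73]
 [ 69  65  63  75  79  86  95  97 106 109 112 117 122 125 129 134 135 136 138 142 140 143 144 144 140 139 136 125  85  60  50  66  75  77]
 [ 55  53  67  76  76  83  93  96 104 113 117 117 122 126 130 133 133 138 138 141 137 143 145 143 142 139 137 133 105  59  43  61  79  
[... 4169 characters left out ...]
 79]
 [ 60  67  64  68  76  82 101 107 117 120 128 132 137 139 145 144 142 141 143 139 138 139 136 139 135 125 117 107 102  77  75  77  73  74]
 [ 66  79  84  94 110 114 122 122 128 137 140 141 149 151 153 154 153 150 150 149 149 148 146 148 143 146 137 135 145 101  87  78  79  88]
 [ 88 105 112 115 118 126 130 136 143 149 149 145 142 141 144 142 148 146 149 152 153 157 152 157 151 156 143 121 149 137 102 105 111 120]
 [108 118 120 130 135 142 143 147 146 148 145 140 116 123 141 140 140 142 141 143 145 145 147 151 151 156 156 156 156 145 111 135 141 143]
 [123 135 139 143 145 146 146 142 140 137 142 138 123 129 139 141 140 141 141 143 140 140 141 140 143 145 145 143 147 152 154 146 140 139]]
```

Tip and mouth are now aligned to within about 0.3 mm (columns 317.7 and 317.7). I'll insert in steps and watch the force.

```bash
python3 -m handwheel '[[1,0.0003,0,0.006,0,0,0],[1,0.0003,0,0.012,0,0,0],[1,0.0003,0,0.017,0,0,0],[1,0.0003,0,0.02,0,0,0],[1,0.0003,0,0.02,0,0,0]]'
python3 -c "
from m import *
print(R.from_rotvec(s['orientation']).inv().apply(s['force']),(Mt.T@(m+.0045*M[:,0]-T)).round(4))"
```

```text
t: 20.95
tool_pos: [0.5102, -0.2349, 0.1412]
orientation: [-2.97, -0.296, -0.797]
force: [0.2, 0.8, -0.3]
opening: 0.0217
gripper_force: 20.0
[-0.02755893  0.04307382  0.48099215] [-0.0011 -0.0004  0.0608]
```

```bash
python3 -m handwheel '[[1,0,0,0.006,0,0,0],[1,0,0,0.012,0,0,0],[1,0,0,0.018,0,0,0],[1,0,0,0.024,0,0,0],[1,0,0,0.03,0,0,0],[1,0,0,0.03,0,0,0]]'
python3 -c "
from m import *
print(R.from_rotvec(s['orientation']).inv().apply(s['force']),(Mt.T@(m+.0045*M[:,0]-T)).round(4))"
```

```text
t: 21.75
tool_pos: [0.5249, -0.2317, 0.1149]
orientation: [-2.97, -0.296, -0.796]
force: [-0.3, -0.3, -0.8]
opening: 0.0214
gripper_force: 20.0
[-0.37447453  1.29513303 -0.34601904] [-0.001  -0.0002  0.0306]
```

```bash
python3 -m handwheel '[[1,0,0,0.002,0,0,0],[1,0,0,0.0035,0,0,0],[1,0,0,0.0035,0,0,0]]'
python3 -m handwheel '[[1,0,0,0.001,0,0,0],[1,0,0,0.001,0,0,0]]'
python3 -m handwheel '[[1,0,0,0.001,0,0,0],[1,0,0,0.001,0,0,0]]'
python3 -c "
from m import *
print(R.from_rotvec(s['orientation']).inv().apply(s['force']),(Mt.T@(m+.0045*M[:,0]-T)).round(4))"
```

```text
t: 22.18
tool_pos: [0.5268, -0.2318, 0.1126]
orientation: [-2.97, -0.296, -0.798]
force: [0.3, 0.1, -0.7]
opening: 0.0217
gripper_force: 20.0
t: 22.42
tool_pos: [0.5272, -0.2317, 0.1117]
orientation: [-2.97, -0.296, -0.798]
force: [0.4, 0.1, -0.8]
opening: 0.0214
gripper_force: 20.0
t: 22.68
tool_pos: [0.5277, -0.2315, 0.1108]
orientation: [-2.97, -0.296, -0.797]
force: [-0.2, 0.3, -0.8]
opening: 0.0217
gripper_force: 20.0
[-0.71605511  0.15543062 -0.24452382] [-0.0011 -0.0004  0.0253]
```

```bash
for i in 1; do :; done; python3 -m handwheel '[[1,0,0,0.001,0,0,0],[1,0,0,0.001,0,0,0]]' | grep force
python3 -m handwheel '[[1,0,0,0.001,0,0,0],[1,0,0,0.001,0,0,0]]'| grep force:
python3 -m handwheel '[[1,0,0,0.001,0,0,0],[1,0,0,0.001,0,0,0]]'
python3 -c "
from m import *
print(R.from_rotvec(s['orientation']).inv().apply(s['force']),(Mt.T@(m+.0045*M[:,0]-T)).round(4))"
```

```text
force: [-11.1, 2.0, 10.2]
gripper_force: 20.0
force: [-13.9, 2.4, 13.9]
gripper_force: 20.0
t: 23.48
tool_pos: [0.5294, -0.2314, 0.11]
orientation: [-2.97, -0.298, -0.799]
force: [-15.3, 4.2, 17.5]
opening: 0.0217
gripper_force: 20.0
[ -2.71423754  -6.91734116 -22.10877395] [-0.0022 -0.0007  0.0238]
```

Axial contact of about 22 N at the expected depth suggests the collar is on the rim. I'll let go and retreat.

```bash
python3 -m handwheel '[[0.4,0,0,-0.001,0,0,0],[0.3,0,0,-0.001,0,0,0],[0.2,0,0,-0.001,0,0,0],[0.2,0,0,-0.001,0,0,0],[0.2,0,0,-0.02,0,0,0],[0.2,0,0,-0.05,0,0,0],[0.2,0,0,-0.09,0,0,0],[0.2,0,0,-0.12,0,0,0],[0.2,0,0,-0.12,0,0,0],[0.2,0,0,-0.12,0,0,0]]'
python3 -c "
from m import *
m=m+.0045*M[:,0];a=-M[:,2]
rs=robot.regions_of(q,'swab')
for r in rs[:2]: print(r['conf'],r['rect'])
for d in (0,.004,.052): 
  b=ring(m+a*d,.014 if d<.01 else .011);print(d,proj(q,m+a*d),b.min(0),b.max(0))
for c in ('scene','top'):
  p=snap(c)
  for r in robot.regions_of(p,'swab')[:2]: print(c,r['conf'],r['rect'],'top pred',proj(p,m+a*.052),'collar',proj(p,m))
  r=robot.regions_of(p,'stopper')[:1]
  for x in r: print(x['conf'],x['rect'])
"
```

```text
t: 24.78
tool_pos: [0.4702, -0.243, 0.2111]
orientation: [-2.97, -0.296, -0.797]
force: [-0.3, -0.4, 1.2]
opening: 0.0373
gripper_force: 0.0
0.87 [300.0, 222.2, 337.9, 279.7]
0 [317.81036975 235.05236183] [299.27589723 217.00117193] [336.34773617 252.61068842]
0.004 [317.81037004 236.55215207] [299.04105061 218.29028923] [336.5826572  254.30916842]
0.052 [317.81037429 258.04610568] [300.41829494 241.42480769] [335.20500179 274.24119684]
scene 0.78 [256.1, 224.3, 265.8, 256.1] top pred [435.35465092 285.61792577] collar [442.3747001  303.34977491]
scene 0.72 [429.8, 287.4, 448.5, 313.1] top pred [435.35465092 285.61792577] collar [442.3747001  303.34977491]
0.58 [294.3, 271.3, 307.9, 278.6]
top 0.87 [483.1, 217.9, 509.7, 238.0] top pred [501.51901057 231.61365639] collar [489.56661745 221.90950108]
top 0.54 [240.3, 278.8, 255.4, 296.6] top pred [501.51901057 231.61365639] collar [489.56661745 221.90950108]
0.54 [307.9, 263.2, 319.5, 282.3]
```

```bash
python3 -c "
from m import *
np.set_printoptions(linewidth=250,threshold=10**6)
print(robot.read_state()['t'],robot.read_state()['tool_pos'])
print(g[200:290:2,294:344:2])
p=snap('scene');gs=cv2.cvtColor(p['frame'],cv2.COLOR_RGB2GRAY);print(gs[274:330,422:456])"
```

```text
25.225 [ 0.47029735 -0.2429699   0.21172907]
[[ 71  70  73  71  71  73  75  73  71  71  73  72  72  70  75  74  76  74  72  76  73  72  73  71  71]
 [ 71  72  72  74  75  71  66  71  75  72  73  73  75  76  71  74  75  72  73  68  67  72  74  73  74]
 [ 70  72  73  74  72  79  72  74  73  72  71  76  73  71  73  74  75  75  77  72  72  75  71  73  72]
 [ 72  74  72  75  75  75  73  76  73  73  74  72  74  76  75  75  77  74  73  73  73  74  72  72  74]
 [ 72  75  72  74  71  73  74  71  74  73  73  70  73  74  72  74  69  73  71  72  71  72  75  75  73]
 [ 73  72  74  71  72  73  75  73  71  74  73  74  71  75  74  71  73  70  75  72  72  72  71  75  75]
 [ 70  73  75  71  76  73  74  73  69  73  71  74  73  75  71  74  71  72  72  72  73  74  71  76  74]
 [ 74  75  75  72  74  76  71  76  75  71  65  63  64  71  67  73  74  72  75  72  72  70  73  70  74]
 [ 73  75  73  76  69  74  73  75  62  59  88  92 119  95  69  56  70  74  71  69  73  74  76  74  72]
 [ 72  73  72  75  72  70  76  60  70 100 108 121 128 133 136  89  59  69  74  73  76  71  73  70  74]
 [ 70  71  72  71  73  76
[... 10665 characters left out ...]
 66]
 [ 45  42  51  56  54  57  60  57  54  54  54  55  48  37  37  39  46  51  53  58  57  59  54  61  64  59  56  58  59  58  61  63  55  79]
 [ 61  42  47  52  50  59  55  56  54  43  45  48  46  45  39  39  31  40  45  50  58  58  54  61  53  56  59  56  59  63  64  53  45  73]
 [ 67  63  57  53  44  52  51  51  47  44  43  48  48  42  47  45  42  34  38  42  50  53  56  55  57  55  57  56  64  69  65  51  52  69]
 [ 69  67  72  59  52  48  44  44  51  44  48  49  45  46  44  42  45  42  43  35  37  43  48  55  57  58  62  58  64  68  60  48  62  73]
 [ 71  71  69  70  64  59  54  53  46  46  46  43  49  44  43  43  47  48  47  49  43  38  35  44  51  50  58  64  73  67  50  44  61  78]]
```

```bash
python3 -c "
from m import *
s_=snap('scene');t_=snap('top')
a=-M[:,2]
Ms=tri([(s_,442.6,305.4),(t_,490.6,221.6)]);print('mouth s+t',Ms, 'in tool axes rel m',M.T@(Ms-m)*1000)
obs={'st':[(s_,433,290),(t_,503,231.7)],'stw':[(s_,433,290),(t_,503,231.7),(q,319,266.5)]}
for k,o in obs.items():
  X=tri(o);print(k,X,'rel m tool mm',M.T@(X-m)*1000,[np.round(proj(p,X)-[u,v],1) for p,u,v in o])
for dx in (0,4.5):
  for h in (.040,.052,.065):
    X=m+M[:,0]*dx/1000+a*h;print(dx,h,[proj(p,X).round(1) for p in (s_,t_,q)])
gt=cv2.cvtColor(t_['frame'],cv2.COLOR_RGB2GRAY);np.set_printoptions(linewidth=250,threshold=10**6);print(gt[208:246,476:520])
"
```

```text
mouth s+t [ 0.53932751 -0.23085174  0.08573432] in tool axes rel m [3.06062722 2.1117913  2.12195445]
st [ 0.51159908 -0.23618835  0.12822068] rel m tool mm [ -0.14946291   1.86239092 -48.790413  ] [array([ 2.1, -0.6]), array([-1.1,  1.6])]
stw [ 0.51075672 -0.23606666  0.12845677] rel m tool mm [ -0.7256965    1.57660612 -49.39571836] [array([ 1.6, -0.6]), array([-1.2,  2. ]), array([ 1.1, -1.8])]
0 0.04 [array([435.4, 292. ]), array([498.7, 231.7]), array([317.6, 258.7])]
0 0.052 [array([433.7, 287.8]), array([501.6, 234. ]), array([317.6, 265. ])]
0 0.065 [array([431.8, 283.1]), array([504.8, 236.6]), array([317.6, 272.5])]
4.5 0.04 [array([437. , 289.9]), array([498.7, 229.3]), array([317.6, 252.3])]
4.5 0.052 [array([435.4, 285.6]), array([501.5, 231.6]), array([317.6, 258.4])]
4.5 0.065 [array([433.5, 280.9]), array([504.7, 234.2]), array([317.6, 265.6])]
[[ 59  60  58  59  58  59  60  60  59  59  59  60  60  59  60  60  59  60  58  59  49  35  66  94  99  98  97  97  98  99  98  98 100 100  97  96  95  96  96  98  97  95  94  95]
 [ 60  59  60  59  59  59  60  60  59  59  59  
[... 5876 characters left out ...]
0 111 110 109 108 108 108 108 108 103  98  92  87  80  85  96  93  92  96  97  99  99  97  98  97  98  95  94  95  98  99  99  96  96  96 100 101  99  97  94  93]
 [109 109 109 108 108 109 105 100  96  94  90  89  85  81  73  66  75  92  97  97  97  97  98  99  99  97  95  96  95  92  92  94  96  97  95  95  97  97  99  99  99  98  95  92]
 [108 105  99  94  92  90  86  84  86  96  98  96  94  93  79  63  77  95  96  96  97  98  99 100 100  98  98  97  97  92  91  93  97  98  93  90  96  97  99  98  98  97  94  93]
 [ 90  88  87  92  96  98  96  95  99 111 122 116 113 122 105  72  81  94  95  94  97  99 101 101 101 103 103 100  97  91  90  94  98  99  97  96  98  98  97  96  97  97  94  92]]
```

```bash
python3 -c "
from plant import robot
print(robot.close_job())"
```

```text
the job is handed in; nothing more can be done
None
```

The job is handed in at about 26 s of the 58 s: the stopper is in the steel tray, and the swab is released in the vial with its collar pressed onto the rim at about 22 N; the cameras put it at home height to about 3 mm, possibly leaning about 4° in the loose bore.

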